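# Shake-check two emptied tins

## Task

These two closed tins, a round one and a rectangular one, are supposed to be empty, but a steel ball may have been left in either, both or neither. Take the round tin first, then the rectangular one: lift it, shake it in the air by tipping it well over (about 40 degrees) and back upright at least twice, and feel by its rattle or weight whether something is left inside; then stand it upright and let go, without dropping it, in the low rimmed tray if it is empty or on the bare granite plate if it is not. Knock or shift nothing else on the bench.

Things in the scene. Friction and masses are not known exactly. Their poses are not given: they have to be found in the camera images.
- round_tin: round closed sheet-steel tin, 64 mm diameter (66 over its thin lid rim), 80 mm tall, lid fixed on, about 0.16 kg empty (within 12 %). Origin: centre of its underside; z up. It stands upright on the bench. The sonotrode and the bottle stand close to it on opposite sides, along its own +y and -y, so its x axis is the free line for gripping. A leftover is a loose steel ball of 36 mm and about 0.19 kg (within 10 %) that rolls and knocks inside; it cannot be seen from outside
- flat_tin: rectangular closed sheet-steel tin, 56 mm along its x, 100 mm along its y, 70 mm tall, lid fixed on, about 0.16 kg empty (within 12 %). Origin: centre of its underside; z up. It stands on the bench; the hex key block stands close to one end (its +y). It may hide the same kind of loose ball as the round tin, independently of it
- tray: the low rimmed tray for empties: bare grey sheet steel, fixed, 250 mm along its x, 160 mm along its y, rim 22 mm high, walls and floor 4 to 5 mm thick. Origin: centre of its underside, on the bench. It lies at the left or at the right, as the draw has it; both tins fit, one behind the other along its x
- plate: the bare granite plate for tins that still hold something: dark, rimless fixed slab, 250 mm along its x, 160 mm along its y, 30 mm thick. Origin: centre of its underside, on the bench. It lies on the side opposite the tray; both tins fit, one behind the other along its x
- column: fixed square aluminium fixture column between the places of the two tins: foot 60 x 60 x 10 mm, column 30 x 30 mm, 160 mm tall, an obstacle. Origin: centre of its underside
- horn: bystander: loose stepped aluminium sonotrode standing upright, 36 mm diameter at the foot, 90 mm tall. Origin: centre of its underside
- bottle: bystander: loose white plastic bottle standing upright, 38 mm diameter, 115 mm tall. Origin: centre of its underside
- key_block: bystander: loose black block 40 x 40 x 36 mm with hex keys standing in it up to 66 mm above the bench. Origin: centre of its underside
- screwdriver: bystander: loose screwdriver lying beyond the tins, 190 mm long, along its own x. Origin on its underside
- clamp: bystander: loose small steel clamp lying beyond the tins, about 80 x 35 x 50 mm. Origin: centre of its underside
- cup: bystander: loose empty grey plastic cup standing at the back left, 64 mm diameter, 70 mm tall. Origin: centre of its underside
Not all that is in view belongs to the job. What is shaped like the flat_tin but green is not meant.

How it is judged:
By the outcome, as a careful person would: the job done as asked, in the order asked, and still so for the second after the job is handed in, with the robot touching nothing.
It also fails if it takes over 72 s, if anything falls off the work surface, if the arm or the gripper's body presses on something with over 40 N, if the wrist force passes 120 N, or if a joint passes its speed limit or range.

## Robot

A 6-joint arm with a two-finger parallel gripper is mounted at the origin on the work surface. World frame = base frame: x ahead of the robot, y to its left, z up, the work surface at z = 0. Lengths are in m, angles in rad, forces in N, time in s.
With the tool pointing down it reaches from about 0.3 to 0.875 m from the base axis. Payload 4.2 kg.
Tool frame: the origin (TCP) lies at the very end of the fingers, on their centre line; the grasp point (between the pads) lies 19 mm behind it; z points along the fingers, y is the direction in which the jaws open and shut (so a half turn about z gives the same grasp; the last joint's range is limited). The gripper opens to 85 mm and grips with 20 to 120 N. Pads are 22 mm wide; open, the fingers measure 114 mm over their backs; the gripper's body (76 mm by 85 mm) begins 54 mm behind the grasp point. The pads swing forward as they close: fully open they stand 13 mm farther back than shut.
Start: joints at [-1.315, 0.32, 1.565, -0, 1.257, -0.02], TCP at [0.157, -0.553, 0.231] pointing down, gripper open.
Joint ranges: [-3.11, 3.11], [-0.84, 2.01], [0.21, 2.61], [-1.34, 4.49], [0.05, 2.63], [-2.56, 2.56]. Speed limits (rad/s): [2.57, 2.57, 3.14, 3.14, 3.14, 3.14].

## Interface

Orientations are given as a rotation vector (axis times angle).
In Python, from station import move_ptp, move_linear, goto_joints, gripper_open, grasp, sleep, inverse_kinematics, state, get_image, camera_params, Unreachable, sign_off gives the robot as it stands. Calls block until the motion is done:
- move_ptp(position, orientation): joint-space move of the TCP to a pose.
- move_linear(position, frame=None, feed=0.15, stop_force=None): straight line of the TCP; frame=None keeps the orientation; feed is the mean speed in m/s. With stop_force (N) it stops when the force on the tool has changed by that much, and returns True; else False.
- goto_joints(angles): joint-space move.
- gripper_open() and grasp(strength=None): open the fingers fully, or close them until they stop; strength is the grip in N (None keeps the last).
- sleep(seconds).
- inverse_kinematics(position, orientation): joint angles nearest the present ones, or None.
- state(): the state.
- get_image(name): name is "side" or "top"; returns the picture (420x560x3 uint8, blue, green, red); there is no depth.
- camera_params(name): a dict with "fov_y" (degrees; the focal length in pixels is half the picture's height over the tangent of half this angle, whatever the lens; pixels are square), "cx", "cy" (the principal point, pixels), "extrinsics" (4x4, takes a point from world to camera coordinates). Camera axes: x right, y down, z forward; pixel columns grow to the right and rows downward; lengths in m; the calibration is good to about 2 mm. A picture is of the moment at which its call begins. camera_params takes no time and is no camera call.
A pose or a line that the arm cannot do raises Unreachable and nothing moves.
- sign_off(): hands the job in, once; it reports no verdict.
The state is a dict: "time": time; "joint_pos": joint angles; "joint_vel": joint speeds; "tau": joint torques, N m; "tcp_pos": TCP position; "tcp_rot": TCP orientation; "contact_force": force on the tool from outside, world axes, zero at the start; "torque": the same for the moment, N m; "gripper_width": finger opening in m.
Only numpy, scipy, OpenCV 4.12 (cv2) and the standard library are available. Lean on these libraries where they do the work, as an engineer would, in place of code of your own. Each camera call takes 0.05 s, during which the arm holds its last target. There are 200 camera calls.

## Working session

There is one attempt and no reset: what is moved stays moved. The work goes in short steps, each a Python script; the robot and the scene stay as the last script left them, time stands still between calls to the robot, and variables do not carry over. Pictures are saved under pics/ and viewed, about 8 in all and at most 12, crops included, and the job is handed in when it is done.

```bash
ls; mkdir -p pics; python3 - <<'E'
from station import *
import cv2,numpy as np
for n in("top","side"):
    im=get_image(n);cv2.imwrite(f"pics/{n}0.png",im)
    p=camera_params(n);print(n,p)
s=state();print(s)
E
```

```text
pics
top {'fov_y': 44.654499776392065, 'cx': 269.6979486204076, 'cy': 212.02773324845387, 'extrinsics': array([[-1.93002055e-03, -9.99997738e-01,  8.93608434e-04,
         1.25522647e-02],
       [-9.97981500e-01,  1.86940474e-03, -6.34777969e-02,
         5.68949890e-01],
       [ 6.34759828e-02, -1.01431814e-03, -9.97982851e-01,
         1.07404612e+00],
       [ 0.00000000e+00,  0.00000000e+00,  0.00000000e+00,
         1.00000000e+00]])}
side {'fov_y': 53.93248355137391, 'cx': 271.2965167378786, 'cy': 207.45014372922594, 'extrinsics': array([[ 0.96928251, -0.24592222, -0.00369773, -0.53673158],
       [-0.13138502, -0.50501681, -0.85305099,  0.10502644],
       [ 0.20791678,  0.82733324, -0.52181446,  0.71225451],
       [ 0.        ,  0.        ,  0.        ,  1.        ]])}
{'time': 0.1, 'joint_pos': array([-1.31500799e+00,  3.20265332e-01,  1.56554221e+00, -4.05290852e-06,
        1.25741843e+00, -2.00085939e-02]), 'joint_vel': array([ 0.00019607, -0.00083258, -0.00240204,  0.00218198,  0.00035716,
       -0.00023861]), 'tau': array([-6.95216249e-05, -4.16407943e+01, -2.34705091e+01, -5.35932463e-05,
        4.88749734e-03,  2.68829780e-06]), 'tcp_pos': array([ 0.1564684 , -0.55286273,  0.23055064]), 'tcp_rot': array([-3.11016330e+00, -4.31628145e-01,  3.07612131e-04]), 'contact_force': array([ 0.80437524, -0.11899379, -0.36429902]), 'torque': array([-0.05745281, -0.06257403,  0.01094115]), 'gripper_width': 0.08540017399948396}
```

View pics/top0.png

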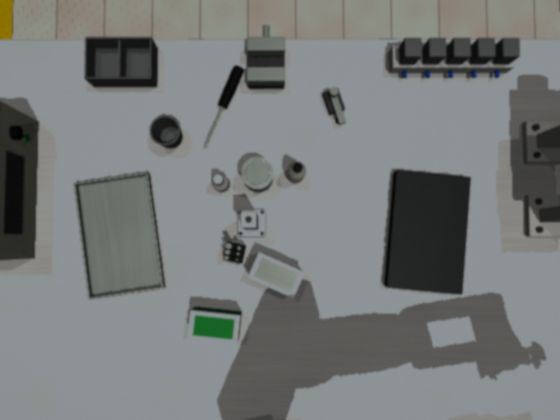

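View pics/side0.png

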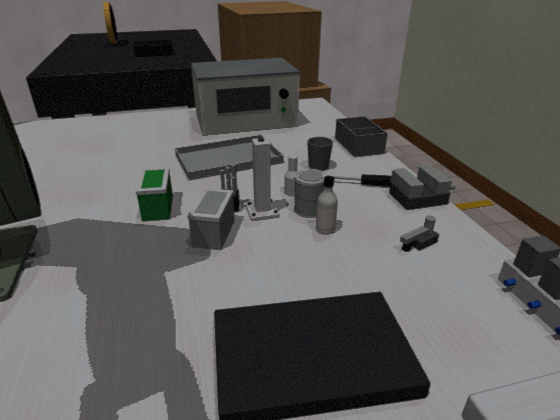

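Top view: the round tin is at (257,173), between the horn (220,181) and the bottle (295,171). The column is at (252,222), the key block at (234,251), the tray on the left at (120,234) and the plate on the right at (428,231). Two things could be the flat tin: the grey-lidded one at (275,274) and the green-lidded one at (214,325). The grey one fits, since green is excluded and the key block stands at its end. I'll confirm it in an enlarged crop.

```bash
cat > h.py <<'E'
import numpy as np,cv2
from station import *
def ray(n,u,v,z):
    p=camera_params(n);f=210/np.tan(np.radians(p["fov_y"]/2));E=p["extrinsics"]
    R,t=E[:3,:3],E[:3,3];c=-R.T@t;d=R.T@np.array([(u-p["cx"])/f,(v-p["cy"])/f,1])
    return c+d*(z-c[2])/d[2]
def proj(n,P):
    p=camera_params(n);f=210/np.tan(np.radians(p["fov_y"]/2));E=p["extrinsics"]
    q=E[:3,:3]@np.array(P)+E[:3,3];return np.array([p["cx"]+f*q[0]/q[2],p["cy"]+f*q[1]/q[2]])
E
python3 - <<'E'
from h import *
im=cv2.imread("pics/top0.png")
c=im[150:300,195:315];c=cv2.resize(c,None,fx=5,fy=4*1.25,interpolation=cv2.INTER_CUBIC)
c=c[:, :]; c=cv2.resize(c,(480,600)) if 0 else c
c=cv2.resize(im[150:300,190:320],(520,600),interpolation=cv2.INTER_CUBIC)
c=np.clip(c.astype(float)*1.5,0,255).astype(np.uint8)
for k in range(0,520,40): cv2.line(c,(k,0),(k,6),(0,0,255),1)
cv2.imwrite("pics/topc.png",c)
for n,u,v,z in[("round",257,173,.08),("horn",219,180,.09),("bottle",296,170,.1),("flat",275,273,.07),("green",214,327,.07),("key",234,251,.036),("colfoot",252,222,.01)]: print(n,ray("top",u,v,z).round(3))
for q in[(77,184),(150,172),(164,286),(90,297)]: print("tray",ray("top",*q,.022).round(3))
for q in[(394,170),(469,177),(463,293),(387,286)]: print("plate",ray("top",*q,.03).round(3))
E
```

```text
round [0.644 0.037 0.08 ]
horn [0.629 0.113 0.09 ]
bottle [ 0.647 -0.041  0.1  ]
flat [0.442 0.001 0.07 ]
green [0.335 0.124 0.07 ]
key [0.486 0.086 0.036]
colfoot [0.548 0.05  0.01 ]
tray [0.629 0.423 0.022]
tray [0.655 0.267 0.022]
tray [0.413 0.235 0.022]
tray [0.39  0.39  0.022]
plate [ 0.657 -0.253  0.03 ]
plate [ 0.642 -0.412  0.03 ]
plate [ 0.398 -0.393  0.03 ]
plate [ 0.413 -0.234  0.03 ]
```

View pics/topc.png

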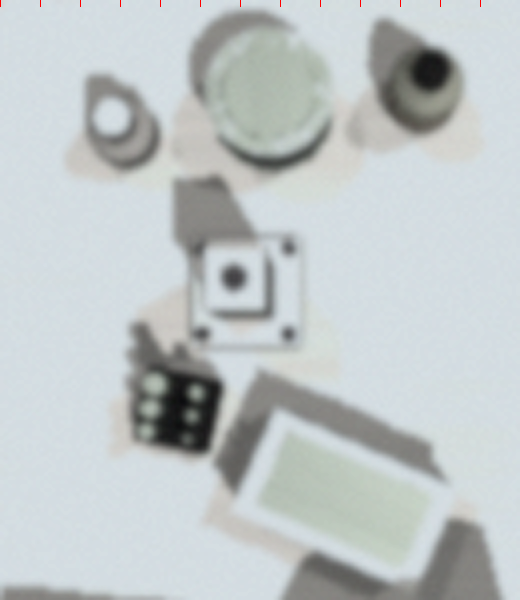

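The crop confirms it: the grey-lidded rectangle, centred at crop (340,493), is the flat tin, with the key block beside its +y end. Its long edge measures 97 mm against 100 nominal. The round lid is centred at crop (269,91). The sizes fit, so I'll start with the round tin.

```bash
cat >> h.py <<'E'
from scipy.spatial.transform import Rotation as Ro
def down(a):
    y=np.array([np.cos(a),np.sin(a),0]);z=np.array([0,0,-1.]);return Ro.from_matrix(np.c_[np.cross(y,z),y,z]).as_rotvec()
def feel(n=10):
    F=[]
    for _ in range(n): s=state();F.append(np.r_[s["contact_force"],s["torque"]]);sleep(.03)
    F=np.array(F);return F.mean(0).round(3),F.std(0).round(3)
def st(): s=state();print("t %.2f"%s["time"],s["tcp_pos"].round(4),"w %.4f"%s["gripper_width"],s["contact_force"].round(2),s["joint_pos"].round(2))
E
python3 - <<'E'
from h import *
T=ray("top",257.25,172.75,.08);h=ray("top",218,179.5,.09);b=ray("top",297.5,167.5,.115)
d=h-b;a=np.arctan2(d[1],d[0])-np.pi/2
print(T,h,b,np.degrees(a))
move_ptp([T[0],T[1],.25],down(a));st()
move_linear([T[0],T[1],.32],feed=.3);sleep(.3);print(*feel())
print(move_linear([T[0],T[1],.12],feed=.25))
print(move_linear([T[0],T[1],.030],feed=.12,stop_force=10));st()
cv2.imwrite("pics/side1.png",get_image("side")[130:280,200:400].repeat(4,0).repeat(4,1))
E
```

```text
[0.64475069 0.03657761 0.08      ] [0.62986849 0.11495599 0.09      ] [ 0.65001275 -0.04300221  0.115     ] 7.267644853674415
t 2.80 [0.6447 0.0356 0.25  ] w 0.0853 [-0.19 -0.01 -0.28] [ 0.04  0.42  1.36 -0.    1.36 -0.09]
[-0.022 -0.26   0.363  0.003 -0.002 -0.   ] [0.529 0.551 0.654 0.027 0.032 0.019]
False
False
t 5.67 [0.6455 0.0366 0.0309] w 0.0853 [ 0.85  0.4  -0.08] [ 0.04  0.6   1.64  0.    0.9  -0.09]
```

View pics/side1.png

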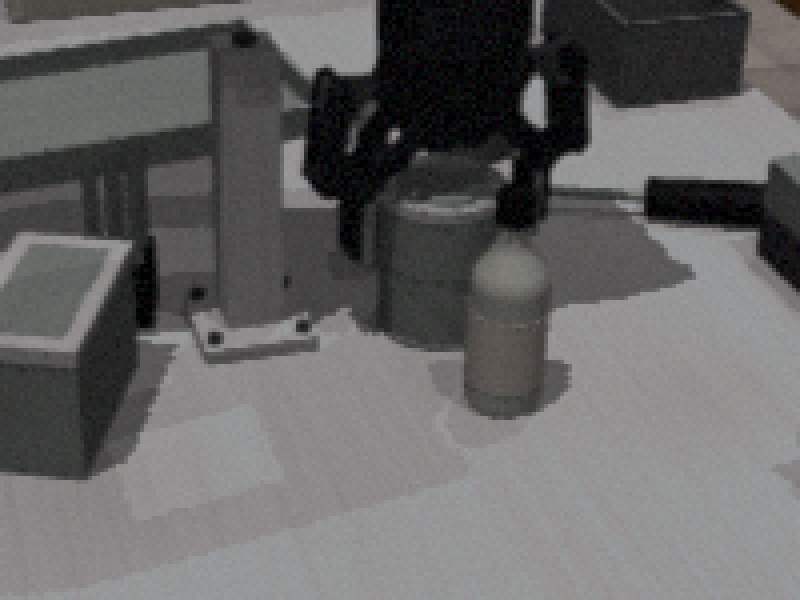

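The fingers straddle the round tin, with the left one at about (350,250) and clear of the column and bottle. I'll lower a little more, then grip, lift, weigh and shake.

```bash
python3 - <<'E'
from h import *
p=state()["tcp_pos"]
move_linear([p[0],p[1],.026],feed=.1,stop_force=10)
grasp(60);st()
move_linear([p[0],p[1],.12],feed=.1)
move_linear([p[0],p[1],.32],feed=.25);sleep(.3);st();print("weight",*feel(25))
q=state()["joint_pos"]
for k in range(2):
  for s in(-.75,.75):
    r=q.copy();r[4]+=s;goto_joints(r);print(np.degrees(np.arccos(-Ro.from_rotvec(state()["tcp_rot"]).as_matrix()[2,2])),*feel(6))
goto_joints(q);sleep(.2);print("weight",*feel(20));st()
E
```

```text
t 6.30 [0.6459 0.0366 0.0265] w 0.0628 [ 0.29 -0.28  3.57] [ 0.04  0.61  1.64 -0.    0.89 -0.09]
t 8.64 [0.6454 0.0366 0.319 ] w 0.0627 [ 0.66  0.07 -1.36] [ 0.04  0.4   1.22 -0.    1.52 -0.09]
weight [ 1.500e-01 -3.800e-02 -1.525e+00 -3.000e-03 -1.000e-03  4.000e-03] [0.421 0.531 0.437 0.03  0.029 0.026]
42.79371729398026 [-0.223  0.28  -1.429 -0.049  0.489  0.036] [0.635 0.341 0.655 0.012 0.022 0.02 ]
42.862106146922365 [ 0.119 -0.04  -1.735  0.027 -0.5    0.009] [0.433 0.545 0.541 0.029 0.025 0.027]
42.82821059333154 [ 0.145  0.346 -1.771 -0.008  0.509  0.005] [0.58  0.363 0.321 0.03  0.022 0.034]
42.86488616697725 [-0.171 -0.334 -1.466  0.011 -0.503  0.009] [0.542 0.31  0.408 0.014 0.015 0.02 ]
weight [-0.043 -0.074 -1.44   0.002  0.005 -0.008] [0.505 0.491 0.278 0.031 0.025 0.036]
t 17.43 [0.6456 0.0366 0.32  ] w 0.0629 [ 1.07 -0.25 -1.95] [ 0.04  0.4   1.22 -0.    1.52 -0.09]
```

The round tin weighs about 1.5 N (0.155 kg) and shows no load shift, so it's empty and goes in the tray.

```bash
python3 - <<'E'
from h import *
a=np.radians(7.7);X=np.array([np.cos(a),np.sin(a)])
c=np.mean([ray("top",*q,.022) for q in[(77,184),(150,172),(164,286),(90,297)]],0)[:2];g=c+.06*X;print(c,g)
move_ptp([*g,.25],down(a))
move_linear([*g,.06],feed=.25)
print(move_linear([*g,.028],feed=.03,stop_force=4));st()
gripper_open();sleep(.2);st()
move_linear([*g,.14],feed=.15)
move_linear([*g,.28],feed=.4)
cv2.imwrite("pics/top2.png",get_image("top"));st()
E
```

```text
[0.52186801 0.32868127] [0.581327   0.33672044]
True
t 20.44 [0.581  0.3365 0.0305] w 0.0629 [-0.96 -0.19  4.1 ] [ 0.51  0.64  1.57 -0.    0.94  0.37]
t 21.00 [0.5801 0.336  0.0292] w 0.0854 [-0.    0.31  0.07] [ 0.51  0.64  1.57 -0.    0.94  0.37]
t 22.44 [0.5808 0.3364 0.2784] w 0.0851 [-0.67 -0.36 -0.76] [ 0.51  0.46  1.23 -0.    1.46  0.37]
```

View pics/top2.png

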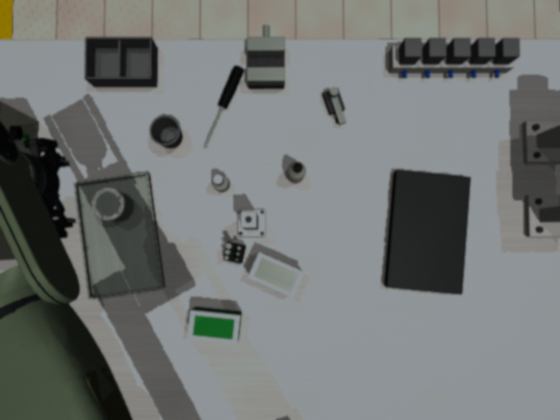

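The round tin stands upright in the tray at (110,205), and the other things haven't moved. Next is the flat tin.

```bash
python3 - <<'E'
from h import *
C=np.mean([ray("top",190+u/4,150+v/4,.07) for u,v in[(277,407),(452,488),(400,580),(233,497)]],0)[:2];a=np.radians(-25.4);print(C)
move_ptp([*C,.25],down(a));sleep(.2);print(*feel(8))
move_linear([*C,.11],feed=.25)
print(move_linear([*C,.023],feed=.12,stop_force=10));st()
grasp(60);st()
move_linear([*C,.12],feed=.1)
move_linear([*C,.25],feed=.25)
move_linear([.52,-.1,.32],feed=.25);sleep(.3);st();print("weight",*feel(25))
q=state()["joint_pos"]
for k in range(2):
  for s in(-.75,.75):
    r=q.copy();r[4]+=s;goto_joints(r);print(np.degrees(np.arccos(-Ro.from_rotvec(state()["tcp_rot"]).as_matrix()[2,2])),*feel(6))
goto_joints(q);sleep(.2);print("weight",*feel(15));st()
E
```

```text
[0.44186936 0.00084234]
[-0.239 -0.213 -0.279 -0.003 -0.011 -0.01 ] [0.571 0.497 0.393 0.03  0.018 0.017]
False
t 25.86 [0.4427 0.0008 0.0238] w 0.0850 [-0.13  0.25 -0.04] [-0.02  0.37  2.13  0.    0.64  0.42]
t 26.24 [0.4417 0.001  0.0238] w 0.0556 [-1.71  1.    6.49] [-0.02  0.37  2.13  0.    0.64  0.42]
t 29.06 [ 0.5194 -0.0992  0.3198] w 0.0557 [-1.53 -0.44 -3.42] [-0.21  0.2   1.5   0.    1.43  0.23]
weight [-0.061 -0.079 -3.482  0.013 -0.006 -0.006] [0.441 0.531 0.515 0.037 0.033 0.03 ]
42.723458772528275 [-1.070e-01  1.140e-01 -3.314e+00  1.960e-01  6.870e-01  2.000e-03] [0.619 0.328 0.23  0.032 0.015 0.026]
42.804102960220234 [ 1.000e-03 -5.350e-01 -3.538e+00 -1.750e-01 -7.040e-01 -4.000e-03] [0.475 0.455 0.362 0.017 0.035 0.025]
42.75413592567371 [-0.197  0.071 -3.182  0.202  0.685  0.006] [0.503 0.509 0.465 0.022 0.031 0.016]
42.79946939540533 [ 0.273  0.18  -3.611 -0.171 -0.741  0.016] [0.501 0.242 0.251 0.021 0.017 0.025]
weight [ 0.14  -0.031 -3.525 -0.032  0.036 -0.008] [0.49  0.64  0.424 0.03  0.027 0.025]
t 37.68 [ 0.52 -0.1   0.32] w 0.0553 [ 0.12 -0.94 -3.37] [-0.21  0.2   1.5   0.    1.43  0.23]
```

The flat tin weighs about 3.5 N (0.357 kg), and the moment reading shifts as it tips, so it holds a ball and goes on the granite plate.

```bash
python3 - <<'E'
from h import *
a=np.radians(-4.4);g=np.mean([ray("top",*q,.03) for q in[(394,170),(469,177),(463,293),(387,286)]],0)[:2];print(g)
move_ptp([*g,.25],down(a))
move_linear([*g,.085],feed=.25)
print(move_linear([*g,.050],feed=.025,stop_force=4));st()
cv2.imwrite("pics/side3.png",get_image("side"))
E
```

```text
[ 0.52734275 -0.32268803]
True
t 40.54 [ 0.5273 -0.3226  0.0538] w 0.0552 [ 0.16 -0.53  5.19] [-0.57  0.54  1.69  0.    0.91 -0.49]
```

View pics/side3.png

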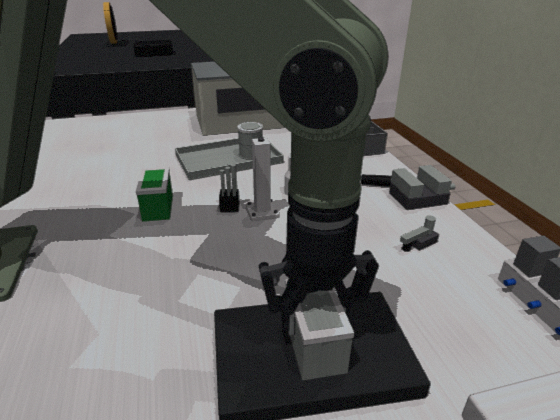

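The flat tin stands upright on the plate at (322,335), and the contact height matches 30 + 24 mm. I'll release it and retreat.

```bash
python3 - <<'E'
from h import *
p=state()["tcp_pos"]
gripper_open();sleep(.2);st()
move_linear([p[0],p[1],.16],feed=.15)
move_linear([p[0],p[1],.28],feed=.4)
move_ptp([.157,-.5,.28],down(-1.3));sleep(.3);st()
t=get_image("top");s=get_image("side")
cv2.imwrite("pics/fin.png",cv2.resize(np.vstack([t,s]),(446,600+69))[:600] if 0 else np.vstack([t[30:330],s[100:400]]))
d=cv2.absdiff(t,cv2.imread("pics/top0.png")).max(2);print([(n,d[v-12:v+12,u-12:u+12].mean().round(1)) for n,u,v in[("horn",220,181),("bottle",295,171),("key",234,251),("screw",225,105),("clamp",334,105),("cup",166,130),("green",214,325)]])
E
```

```text
t 41.20 [ 0.526  -0.3218  0.052 ] w 0.0852 [-0.26 -0.64  0.08] [-0.57  0.54  1.69  0.    0.91 -0.49]
t 44.33 [ 0.1576 -0.4999  0.28  ] w 0.0852 [-0.07 -0.53  0.49] [-1.29  0.21  1.59  0.    1.34  0.01]
[('horn', np.float64(2.0)), ('bottle', np.float64(1.7)), ('key', np.float64(1.9)), ('screw', np.float64(2.0)), ('clamp', np.float64(1.7)), ('cup', np.float64(1.5)), ('green', np.float64(1.8))]
```

View pics/fin.png

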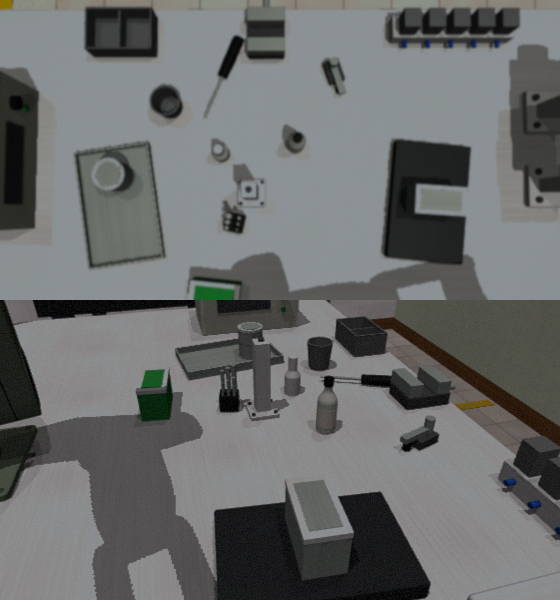

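Both tins stand upright: the round one in the tray, and the flat one fully on the plate (its lid at (441,200) fits the parallax expected at z = 0.1). The bystanders haven't changed, so I'll hand in.

```bash
python3 -c "
from station import *
sign_off()"
```

```text
the job is handed in; nothing more can be done
```

The round tin is empty and now stands in the tray; the flat tin still holds a ball and stands on the granite plate. The job was handed in at about 44 s on the robot's clock.

- **Round tin:** I lifted it and tipped it about 43° to each side twice. It weighed about 1.5 N (0.155 kg), and I felt no load shift.
- **Flat tin:** I shook it the same way. It weighed about 3.5 N (0.357 kg), roughly one ball more than an empty tin. I could only read forces when the arm was at rest, so both verdicts rest mainly on weight, not on the rattle.
- **Last checks:** Both tins stand upright and released, with the arm clear. The picture differences around the horn, bottle, key block, screwdriver, clamp, cup and green tin were at noise level (2 grey levels or less), so nothing else moved.
- **Disagreement:** The tray and plate measured 2–4 % short in the top picture, probably lens distortion, which was within the room I had for placing.

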